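Light the specimen and hold the shutter

ROBOT

A 6-joint arm with a two-finger parallel gripper is mounted at the origin on the work surface. World frame = base frame: x ahead of the robot, y to its left, z up, the work surface at z = 0. Lengths are in m, angles in rad, forces in N, time in s.
With the tool pointing down it reaches from about 0.4 to 0.925 m from the base axis. Payload 12.5 kg.
Tool frame: the origin (TCP) lies midway between the tips of the shut fingers; the grasp point (between the pads) lies manip.grip_point_offset behind it (manip.grip_point_offset is the distance from the TCP to the grasp point, in m); z points along the fingers, y is the line along which they close (so a half turn about z gives the same grasp; the last joint's range is limited). The gripper opens to 95 mm and grips with 3 to 60 N. Pads are 20 mm wide; open, the fingers measure 119 mm over their backs; the gripper's body (75 mm by 180 mm) begins 59 mm behind the grasp point.
Start: joints at [-1.326, 0.491, 1.559, -0, 1.092, -0.106], TCP at [0.215, -0.587, 0.215] pointing down, gripper open.
Joint ranges: [-3.1, 3.1], [-0.84, 2.19], [0.05, 2.79], [-1.13, 4.28], [0.06, 2.93], [-2.69, 2.69]. Speed limits (rad/s): [2.22, 2.22, 2.79, 3.14, 3.14, 3.14].

INTERFACE

Orientations are given as [roll, pitch, yaw] about the fixed x, y, z axes, in that order (R = Rz(yaw) Ry(pitch) Rx(roll)).
In Python, from cell import manip gives the robot as it stands.
- The arm moves only by the tool arm_command, never from a script. Its argument "commands" is a list of rows, each a list of 6 numbers: the shift along the tool's x, y, z in m, then the turn, a rotation vector about the tool's x, y, z in rad. A call has 1 to 10 rows; each row is the pose to reach, as a shift and turn from the pose commanded when the call began, along the tool's axes at that moment; what a row does not reach only later rows make up. A row lasts 1/8 s, in which the tool goes at most 62.5 mm and 10.7 degrees, less where a joint would pass 70% of its speed; a pose out of reach is approached as far as the arm can. A call with a gripper value outside its range is refused whole. "hand" is the opening, from 0 (shut) to 1 (fully open), set as the call begins (left out, the last holds). The fingers move at their own pace and stop on an object; the grip force is fixed at half the most. Time passes only in rows, so rows that repeat a pose let the fingers close. It gives the time, the measured TCP pose, the force, the opening and the grip force at its end, in the units of the state.
- manip.get_state(): the state, without advancing time (a new reading comes with each control period).
- manip.snapshot(name): name is "scene" or "top"; returns a dict with "pixels" (420x560x3 uint8, red, green, blue), "depth" (420x560 float32, m along the optical axis (not along the pixel's ray), 0 where there is no reading), "intrinsics" (3x3 intrinsics, pixels), "xyz" and "attitude" of the camera in the world. Camera axes: x right, y up, looking along -z (the intrinsics and any distortion apply to the point x, -y, -z); pixel columns grow to the right and rows downward; lengths in m; the calibration is good to about 2 mm. A picture is of the moment at which its call begins.
- manip.job_done(): hands the job in; it is judged then, once.
Trained networks look in the newest picture that a camera, given by its name, has taken for a name from the list of things; names that differ only in an ending like _2 or _b are one class to them, and where a whole thing is asked for, a point or a joint stands for the part that bears it (a point fixed in the world has none). Each returns a list of dicts, best first, with "confidence" (0 to 1); they miss things now and then, are a little off and sometimes report something else, mostly with a low value. They report only what shows in the picture. A call takes as long as a camera call. They do not tell look-alikes from the thing itself.
- manip.outline_of(query, camera): "mask" (420x560 bool, what is visible of it) and "bbox" ([centre column, centre row, width, height] in pixels, round what is visible of it).
- manip.mark_of(query, camera): "point" ([column, row] in pixels: a listed point, or the origin of a listed thing).
The state is a dict: "t": time; "joint_pos": joint angles; "joint_velocities": joint speeds; "tau": joint torques, N m; "tcp_pos": TCP position; "eef_rot": TCP orientation; "force": force on the tool from outside, world axes, zero at the start; "wrist_torque": the same for the moment, N m; "grip_width": opening from 0.0 (shut) to 1.0 (fully open); "gripper_force": force on a finger pad.
Only numpy, scipy, OpenCV 4.12 (cv2) and the standard library are available. Lean on these libraries where they do the work, as an engineer would, in place of code of your own. Each camera call takes 0.05 s, during which the arm holds its last target. There are 200 camera calls.

TASK

Start a long fluorescence exposure at the microscope bench by pressing with the fingertips: tip the controller's rocker switch fully over by pushing down its raised half, then push the square key fully in, then press the round button on the camera remote fully down and finish while still holding it down. Keep to that order, leave the round and the long key out, press the remote where it lies (do not pick it up or push it about), and leave everything else on the bench where it stands.

Things in the scene. Friction and masses are not known exactly. Their poses are not given: they have to be found in the camera images.
- controller: lamp controller: grey box 150 (x) by 300 (y) by 60 mm high, fixed; origin at the centre of its underside, x from its front (robot side) to its back, y to the left, z up. On its flat top, in a row along y 20 mm in front of centre: the rocker (y = 100 mm), then three push keys at y = 30, -35, -100 mm, whose order varies. A 20 mm high knob and an eyepiece stand behind the row
- rocker (a joint): rocker switch of the controller, rad: 0 = off as found (front half, towards the robot's side of the box, stands up), 0.44 = fully over (front half down). Turns about the box's y axis; stiff: takes about 3 N at the point rocker_raised, moves down about 8 mm there, and stays where it is left
- rocker_raised (a point): point on the top face of the rocker's raised front half, 18 mm in front of its pivot, to be pushed straight down; it moves with the rocker. The rocker is a plain white bar 56 mm long (x) by 30 mm wide (y) in a black frame; its raised face slopes 0.22 rad down towards the back; starts about 84 mm above the bench
- square_key (a joint): travel of the square key, m: 0 = standing out as found, 0.006 = fully in. Latching: takes about 3 N, moves straight down and stays in where it is left
- square_top (a point): centre of the top face of the square key: a plain white push key, 36 mm square, on a black 66 by 56 mm plate; top 75 mm above the bench when out, 69 mm when fully in; moves with the key
- round_key (a joint): travel of the round key, m: 0 = standing out as found, 0.006 = fully in. Latching: takes about 3 N, moves straight down and stays in where it is left
- round_top (a point): centre of the top face of the round key: a plain white push key, 36 mm diameter round, on a black 66 by 56 mm plate; top 75 mm above the bench when out, 69 mm when fully in; moves with the key
- long_key (a joint): travel of the long key, m: 0 = standing out as found, 0.006 = fully in. Latching: takes about 3 N, moves straight down and stays in where it is left
- long_top (a point): centre of the top face of the long key: a plain white push key, 54 mm (x) by 16 mm (y) oblong, on a black 66 by 56 mm plate; top 75 mm above the bench when out, 69 mm when fully in; moves with the key
- remote: camera remote: loose black slab lying flat on the bench, 120 mm long (x) by 66 mm wide (y) by 30 mm high, 0.35 kg; origin at the centre of its underside, z up. It carries one round button, 20 mm from its middle along +x; a small dark window is at the other end. It is pressed where it lies
- release (a joint): travel of the remote's release button, m: 0 = up, 0.006 = fully down. Springs back when let go; begins to move at 1.5 N, fully down at 5 N
- release_top (a point): centre of the top face of the release button: a plain metal round button, 32 mm in diameter, on a grey ring; top 46 mm above the bench when up; moves with the button
- dish: covered glass dish, 62 mm diameter, 19 mm high, loose, beside the remote; origin at the centre of its underside
- jar: small jar, 40 mm diameter, 60 mm high, loose, beyond the remote's button end; origin at the centre of its underside
- tweezers: steel tweezers lying flat, 130 mm long, 6 mm thick, loose, beside the remote; origin at mid length on the bench
- eyepiece: microscope eyepiece, black, 34 mm diameter at its head, 46 mm high, standing loose on the back of the controller's top; origin at the centre of its foot
- cup: white plastic cup, 70 mm diameter, 85 mm high, loose; origin at the centre of its underside
- bottle: amber bottle, 52 mm diameter, 130 mm high, loose; origin at the centre of its underside
- screwdriver: screwdriver lying on the bench along its x, 150 mm long, loose
Things that resemble listed ones, but are neither listed nor needed, are in the scene too. What is shaped like the remote but pink is not meant.

How it is judged:
On the way, in this order (a step that is already met when the one before it is completed fails the run):
1. the rocker is tipped over (value of joint rocker above 0.36 rad), for 0.1 s.
2. the square key is pushed in (value of joint square_key above 0.0045 m), for 0.1 s.
3. the remote's button is pressed and held (value of joint release above 0.004 m and contact force between the fingers and remote above 1 N), for 0.3 s.
At the end, for the whole second after the job is handed in: rocker over (above 0.36 rad), square key in (more than 4.5 mm), round and long keys out (less than 2 mm), release button held down by the fingers (more than 4 mm, more than 1 N), remote flat on the bench within 30 mm of where it lay (all of step 3 and value of joint rocker above 0.36 rad and value of joint square_key above 0.0045 m and value of joint each of round_key, long_key below 0.002 m and distance of remote from where it was at the start of the episode below 0.03 m and height (world z) of remote below 0.01 m); the arm keeps its last pose, push and grip.
It fails at once if square key pushed in before the rocker is over (value of joint square_key above 0.002 m and value of joint rocker below 0.3 rad).
It fails at once if release button pressed before the rocker is over and the square key is in (value of joint release above 0.003 m and (value of joint rocker below 0.3 rad or value of joint square_key below 0.004 m)).
It fails at once if the round or the long key pushed in (value of joint any of round_key, long_key above 0.003 m).
It fails at once if the remote lifted, tipped or pushed away by more than 30 mm (distance of remote from where it was at the start of the episode above 0.03 m or height (world z) of remote above 0.01 m or angle between remote's own z axis and vertical above 0.2 rad).
It fails at once if another thing on the bench moved by more than 30 mm (distance of any of dish, jar, tweezers, eyepiece, cup, bottle, screwdriver from where it was at the start of the episode above 0.03 m).
It also fails if it takes over 38 s, if anything falls off the work surface, if the arm or the gripper's body presses on something with over 40 N, if the wrist force passes 120 N, or if a joint passes its speed limit or range.

## Working session

There is one attempt and no reset: what is moved stays moved. The work goes in short steps, Python scripts to look and compute and a tool call to move; the robot and the scene stay as the last step left them, time stands still between calls to the robot, and variables do not carry over. Pictures are saved under pics/ and viewed, at most 10 in all, crops included, and the job is handed in when it is done.

Besides the shell and the picture viewer there is one more tool, called after ">>>" in YAML: its name, and indented under it one key for each argument. arm_command: Moves the arm, as the interface text tells. Its arguments: {"type":"object","properties":{"commands":{"type":"array"},"hand":{"type":"number"}},"required":["commands"]}

```bash
mkdir -p pics; cat > h.py <<'E'
import numpy as np, cv2
from cell import manip
from scipy.spatial.transform import Rotation as R
def cam2world(s,uv,z=None):
    K=np.array(s["intrinsics"]);a=np.array(s["attitude"])
    Rm=a if a.shape==(3,3) else (R.from_euler('xyz',a).as_matrix() if a.size==3 else R.from_quat(a).as_matrix())
    u,v=uv; d=s["depth"][int(round(v)),int(round(u))]
    r=np.array([(u-K[0,2])/K[0,0],-(v-K[1,2])/K[1,1],-1.]); r=Rm@r; p=np.array(s["xyz"])
    if z is not None: d=(z-p[2])/r[2]
    return p+d*r
def save(n,img): cv2.imwrite('pics/'+n,img[...,::-1])
E
python3 - <<'E'
from h import *
for c in("top","scene"):
    s=manip.snapshot(c); save(c+'1.png',s["pixels"]); print(c,s["xyz"],s["attitude"],s["intrinsics"])
    for q in["rocker_raised","square_top","round_top","long_top","release_top","remote","controller","jar","dish","tweezers","eyepiece"]:
        print(q,[(round(m["confidence"],2),np.round(m["point"],1),np.round(cam2world(s,m["point"]),3)) for m in manip.mark_of(q,c)[:3]])
print(manip.get_state())
E
```

```text
top [0.21083675 0.00468428 1.64421927] [ 0.20027375 -0.00338758 -1.54093862] [[500.23653794   0.         278.55970332]
 [  0.         500.23653794 207.50164576]
 [  0.           0.           1.        ]]
rocker_raised [(0.61, array([318.9, 224.4]), array([ 0.475, -0.119,  0.094])), (0.25, array([377.8, 223.4]), array([ 0.488, -0.309,  0.074]))]
square_top [(0.5, array([359.5, 222.1]), array([ 0.491, -0.251,  0.067]))]
round_top [(0.5, array([339.3, 220.7]), array([ 0.492, -0.186,  0.076])), (0.38, array([375.8, 202.1]), array([ 0.55 , -0.296,  0.107]))]
long_top [(0.55, array([378.1, 220.1]), array([ 0.498, -0.309,  0.076])), (0.27, array([317.7, 224. ]), array([ 0.479, -0.117,  0.077]))]
release_top [(0.64, array([256.2, 273. ]), array([0.322, 0.074, 0.038])), (0.51, array([227.7, 184.4]), array([0.606, 0.178, 0.054])), (0.48, array([212.4, 203.7]), array([0.54 , 0.224, 0.053]))]
remote [(0.76, array([201.3, 264.5]), array([0.342, 0.249, 0.049])), (0.65, array([209.1, 212.4]), array([0.515, 0.237, 0.03 ])), (0.6, array([273.2, 175.7]), array([0.647, 0.03 , 0.029]))]
controller [(0.6
[... 1890 characters left out ...]
299,  0.072]))]
{'t': 1.2, 'joint_pos': array([-1.32564186e+00,  4.90918346e-01,  1.55888499e+00,  2.65819419e-05,
        1.09168696e+00, -1.05613837e-01]), 'joint_velocities': array([-0.00246666,  0.0006701 , -0.00027094, -0.00048627,  0.00166859,
        0.00023659]), 'tau': array([ 1.26567546e-03, -6.12466192e+01, -2.58422792e+01,  6.93213707e-02,
        4.47624258e-02,  2.92571190e-05]), 'tcp_pos': array([ 0.2147886 , -0.58696476,  0.21465472]), 'eef_rot': array([ 3.14148837e+00, -1.26679255e-05,  3.50756049e-01]), 'force': array([-0.16340804, -0.42524358,  0.45900692]), 'wrist_torque': array([0.00514629, 0.03263844, 0.00509296]), 'gripper_force': 0.0, 'grip_width': 0.9990530300918881}
```

View pics/top1.png

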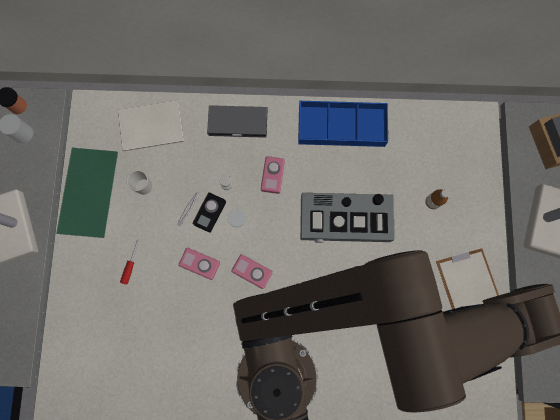

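View pics/scene1.png

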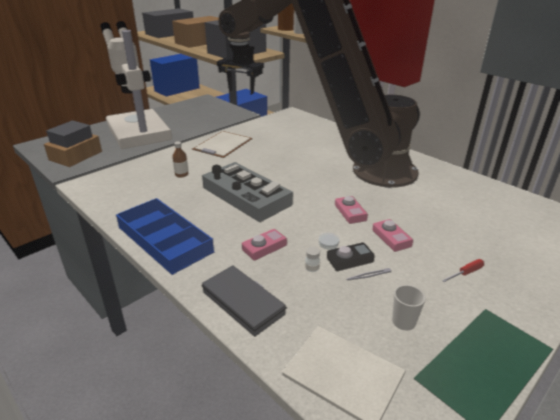

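The top view shows the controller with the rocker at (318,221), then the keys at (339,222), (359,222) and (379,222). The black remote is at (209,212), with its button at about (212,205). Look-alikes are the pink remotes at (200,263), (252,271) and (273,174), and the round key (339,222) and long key (379,222) could pass for the square one (359,222). I choose the black remote and the key at (359,222), and check both in a close crop.

```bash
python3 - <<'E'
from h import *
s=manip.snapshot("top");p=s["pixels"]
a=cv2.resize(p[185:248,295:400],None,fx=7,fy=7,interpolation=cv2.INTER_CUBIC)[:,:735]
b=cv2.resize(p[185:240,185:245],None,fx=7,fy=7,interpolation=cv2.INTER_CUBIC)
im=np.zeros((441,800,3),np.uint8); 
a=cv2.resize(a,(480,288)); im[:288,:480]=a; b=cv2.resize(b,(300,275)); im[:275,490:790]=b; save('crop1.png',im[:300])
g=p.min(2); m=np.zeros_like(g); m[205:240,303:393]=(g[205:240,303:393]>165)
n,l,st,ce=cv2.connectedComponentsWithStats(m)
for i in range(1,n):
    if st[i,4]>20: print(st[i],ce[i].round(1),cam2world(s,ce[i],.075).round(4),cam2world(s,ce[i]).round(3))
pts=[]
box=lambda q:[(round(o["confidence"],2),np.round(o["bbox"])) for o in manip.outline_of(q,"top")]
for q in("controller","remote"):
    for o in manip.outline_of(q,"top"):
        r=cv2.minAreaRect(np.argwhere(o["mask"])[:,::-1].astype(np.float32)); c=cv2.boxPoints(r)
        print(q,round(o["confidence"],2),np.round(r[0]), [cam2world(s,x,.06 if q=="controller" else .03).round(3)[:2] for x in c])
# remote button from depth + colour
uv=np.argwhere(np.ones((55,60)))+[185,185]
P=np.array([cam2world(s,(x[1],x[0])) for x in uv])
d=np.linalg.norm(P[:,:2]-[.54,.22],axis=1)
k=(P[:,2]>.038)&(d<.07); print("high",k.sum(),P[k].mean(0).round(4))
c=np.array([p[y,x] for y,x in uv]).astype(int)
k=(c.max(1)<60); print("dark",P[k].mean(0))
print([ (round(m["confidence"],2),cam2world(s,m["point"],.046).round(4)) for m in manip.mark_of("release_top","top")])
E
```

```text
controller 0.94 [346. 218.] [array([ 0.583, -0.059]), array([ 0.592, -0.362]), array([ 0.431, -0.359]), array([ 0.422, -0.063])]
remote 0.77 [199. 263.] [array([0.338, 0.327]), array([0.4  , 0.305]), array([0.357, 0.192]), array([0.295, 0.214])]
remote 0.73 [338. 221.] [array([ 0.516, -0.17 ]), array([ 0.517, -0.203]), array([ 0.483, -0.203]), array([ 0.482, -0.171])]
remote 0.69 [251. 271.] [array([0.327, 0.159]), array([0.385, 0.127]), array([0.326, 0.022]), array([0.269, 0.053])]
remote 0.61 [209. 212.] [array([0.478, 0.289]), array([0.587, 0.243]), array([0.558, 0.182]), array([0.45 , 0.229])]
remote 0.61 [272. 175.] [array([0.593, 0.073]), array([0.716, 0.061]), array([ 0.708, -0.007]), array([0.585, 0.007])]
high 91 [0.5392 0.2295 0.0452]
dark [0.51649155 0.23445226 0.03124762]
[(0.65, array([0.5285, 0.2297, 0.046 ])), (0.54, array([0.3506, 0.2476, 0.046 ])), (0.54, array([0.6657, 0.0237, 0.046 ])), (0.45, array([0.3228, 0.067 , 0.046 ]))]
```

View pics/crop1.png

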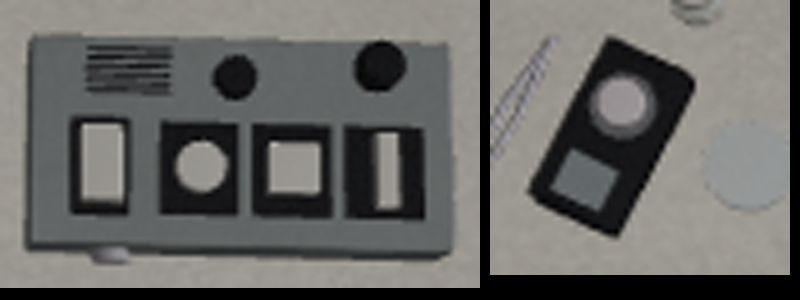

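The crop shows, left to right, the rocker bar, the round key, the square key (about (359,221)) and the long key, plus the all-black remote with its metal button at about (211,205). This confirms the choice.

```bash
python3 - <<'E'
from h import *
s=manip.snapshot("top");p=s["pixels"];g=cv2.GaussianBlur(p,(3,3),0).min(2)
def cent(u,v,z,h=10,t=120):
    m=np.zeros_like(g);v=int(v);u=int(u);m[v-h:v+h+1,u-h:u+h+1]=g[v-h:v+h+1,u-h:u+h+1]>t
    n,l,st,ce=cv2.connectedComponentsWithStats(m);i=l[v,u]
    print(st[i],ce[i].round(1),cam2world(s,ce[i],z).round(4)); return cam2world(s,ce[i],z)
W=[cent(317,220,.076,11),cent(339,221,.075,9),cent(359,221,.075,9),cent(379,222,.075,9)]
A=np.array([[-.02,.1],[-.02,.03],[-.02,-.035],[-.02,-.1]]);W=np.array(W)[:,:2]
a0=A-A.mean(0);b0=W-W.mean(0);th=np.arctan2((a0[:,0]*b0[:,1]-a0[:,1]*b0[:,0]).sum(),(a0*b0).sum())
Rt=np.array([[np.cos(th),-np.sin(th)],[np.sin(th),np.cos(th)]]);t=W.mean(0)-Rt@A.mean(0)
print("yaw",th,"org",t,"res",((A@Rt.T+t)-W).round(4))
f=lambda x,y:(Rt@[x,y]+t).round(4)
print("rocker_raised",f(-.038,.1),"square",f(-.02,-.035))
cent(211,205,.046,8,130)
cent(211,205,.046,8,100)
st=manip.get_state();print(st["tcp_pos"],st["eef_rot"],R.from_euler('xyz',st["eef_rot"]).as_matrix().round(3),manip.grip_point_offset,s["xyz"])
E
```

```text
[313 213   9  15 132] [317.  219.9] [ 0.4925 -0.1146  0.076 ]
[334 217  10   9  72] [338.7 220.9] [ 0.4919 -0.1839  0.075 ]
[354 217  11  10 107] [359.  221.5] [ 0.4919 -0.2484  0.075 ]
[378 215   4  15  58] [379.5 221.8] [ 0.4929 -0.3138  0.075 ]
yaw 0.0017161109881066244 org [ 0.51228843 -0.21388258] res [[-0.0004  0.0006]
 [ 0.0004 -0.    ]
 [ 0.0005 -0.0005]
 [-0.0004 -0.0001]]
rocker_raised [ 0.4741 -0.1139] square [ 0.4923 -0.2489]
[207 201   9   8  51] [211.2 205. ] [0.537  0.2288 0.046 ]
[206 201  11   9  78] [210.9 205.2] [0.5362 0.2297 0.046 ]
[ 0.21482514 -0.58694895  0.21463868] [ 3.14151554e+00 -7.53402361e-06  3.50808467e-01] [[ 0.939  0.344  0.   ]
 [ 0.344 -0.939 -0.   ]
 [ 0.     0.    -1.   ]] 0.0188 [0.21083675 0.00468428 1.64421927]
```

>>> arm_command:
  commands:
    - [0.04,-0.035,0,0,0,0.04]
    - [0.08,-0.07,0,0,0,0.08]
    - [0.12,-0.105,0,0,0,0.12]
    - [0.16,-0.14,0,0,0,0.16]
    - [0.2,-0.175,0,0,0,0.2]
    - [0.24,-0.21,0,0,0,0.24]
    - [0.28,-0.245,0,0,0,0.28]
    - [0.32,-0.28,0,0,0,0.32]
    - [0.36,-0.315,0,0,0,0.351]
    - [0.406,-0.355,0,0,0,0.351]
  hand: 0

```text
t: 2.7
tcp_pos: [0.4748, -0.1126, 0.2149]
eef_rot: [3.141, -0.001, -0.001]
force: [1.2, -0.3, 0.4]
grip_width: 0.024
gripper_force: 0.0
```

>>> arm_command:
  commands:
    - [0,0,0,0,0,0]
    - [0,0,0,0,0,0]

```text
t: 2.95
tcp_pos: [0.474, -0.1141, 0.2146]
eef_rot: [3.141, 0.0, 0.001]
force: [0.2, -0.7, -0.2]
grip_width: 0.004
gripper_force: 0.0
```

>>> arm_command:
  commands:
    - [-0.004,0,0.04,0,0,0]
    - [-0.004,0,0.08,0,0,0]
    - [-0.004,0,0.11,0,0,0]
    - [-0.004,0,0.125,0,0,0]
    - [-0.004,0,0.125,0,0,0]

```text
t: 3.58
tcp_pos: [0.4692, -0.1152, 0.0889]
eef_rot: [-3.141, 0.002, -0.002]
force: [0.5, -0.4, -1.0]
grip_width: 0.004
gripper_force: 0.0
```

>>> arm_command:
  commands:
    - [0,0,0.003,0,0,0]
    - [0,0,0.006,0,0,0]
    - [0,0,0.009,0,0,0]
    - [0,0,0.012,0,0,0]
    - [0,0,0.012,0,0,0]

```text
t: 4.2
tcp_pos: [0.4695, -0.114, 0.0782]
eef_rot: [3.141, 0.001, 0.0]
force: [-7.2, -2.3, 13.1]
grip_width: 0.004
gripper_force: 6.9
```

>>> arm_command:
  commands:
    - [0,0,0.002,0,0,0]
    - [0,0,0.002,0,0,0]

```text
t: 4.45
tcp_pos: [0.4696, -0.1141, 0.0776]
eef_rot: [3.141, -0.0, 0.0]
force: [-13.6, -1.2, 35.3]
grip_width: 0.004
gripper_force: 18.7
```

>>> arm_command:
  commands:
    - [0,0,-0.03,0,0,0]
    - [0,0,-0.05,0,0,0]
    - [0.008,0.045,-0.05,0,0,0]
    - [0.016,0.09,-0.05,0,0,0]
    - [0.022,0.135,-0.05,0,0,0]
    - [0.022,0.135,-0.05,0,0,0]

```text
t: 5.2
tcp_pos: [0.4924, -0.2515, 0.1254]
eef_rot: [3.141, -0.001, -0.003]
force: [-0.5, -0.1, 0.6]
grip_width: 0.003
gripper_force: 0.0
```

```bash
python3 - <<'E'
from h import *
s=manip.snapshot("scene");t=manip.snapshot("top")
save('c2.png',np.hstack([cv2.resize(s["pixels"][140:230,190:310],(400,300)),cv2.resize(t["pixels"][185:248,295:379],(400,300))]))
print(manip.get_state()["tcp_pos"])
def prof(x,y):
    K=s["intrinsics"]
for x in (.468,.474,.480,.492,.504,.510,.516):
    K=np.array(s["intrinsics"]);Rm=R.from_euler('xyz',s["attitude"]).as_matrix();c=Rm.T@(np.array([x,-.114,.08])-s["xyz"])
    uv=(K[0,0]*c[0]/-c[2]+K[0,2],K[1,1]*-c[1]/-c[2]+K[1,2]);print(x,np.round(uv),cam2world(s,uv).round(4))
E
```

```text
[ 0.49173458 -0.24885185  0.12534901]
0.468 [277. 183.] [ 0.3667 -0.2203 -0.0036]
0.474 [275. 184.] [ 0.4708 -0.1173  0.0774]
0.48 [274. 185.] [ 0.4803 -0.1137  0.0802]
0.492 [271. 186.] [ 0.4931 -0.1128  0.081 ]
0.504 [268. 187.] [ 0.5121 -0.1051  0.087 ]
0.51 [267. 188.] [ 0.5156 -0.1078  0.0849]
0.516 [266. 188.] [ 0.5196 -0.11    0.0832]
```

View pics/c2.png

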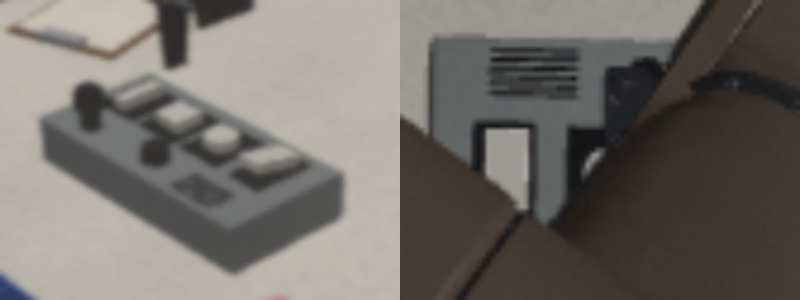

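The rocker's back half now stands up, so it is over. The fingers hang above the square key at (180,113) in the crop. Next I press the square key.

>>> arm_command:
  commands:
    - [0,0,0.03,0,0,0]
    - [0,0,0.045,0,0,0]
    - [0,0,0.05,0,0,0]
    - [0,0,0.053,0,0,0]
    - [0,0,0.056,0,0,0]
    - [0,0,0.057,0,0,0]
    - [0,0,0.057,0,0,0]

```text
t: 6.18
tcp_pos: [0.4923, -0.249, 0.0692]
eef_rot: [3.141, -0.001, -0.0]
force: [-0.1, 2.1, 4.3]
grip_width: 0.004
gripper_force: 2.6
```

>>> arm_command:
  commands:
    - [0,0,0.001,0,0,0]
    - [0,0,0.002,0,0,0]
    - [0,0,0.002,0,0,0]

```text
t: 6.55
tcp_pos: [0.4924, -0.2491, 0.0688]
eef_rot: [3.141, -0.002, -0.0]
force: [-5.1, 5.8, 24.7]
grip_width: 0.005
gripper_force: 12.7
```

>>> arm_command:
  commands:
    - [0,0,-0.05,0,0,0]
    - [0,0,-0.1,0,0,0]
    - [0.004,-0.05,-0.1,0,0,0]
    - [0.01,-0.1,-0.1,0,0,0]
    - [0.015,-0.16,-0.1,0,0,0]
    - [0.02,-0.22,-0.1,0,0,0]
    - [0.026,-0.28,-0.1,0,0,0]
    - [0.032,-0.34,-0.1,0,0,0]
    - [0.038,-0.4,-0.1,0,0,0]
    - [0.0445,-0.46,-0.1,0,0,0]

```text
t: 7.8
tcp_pos: [0.5369, 0.2129, 0.1669]
eef_rot: [3.142, -0.001, -0.0]
force: [0.8, -0.2, 0.7]
grip_width: 0.006
gripper_force: 0.0
```

>>> arm_command:
  commands:
    - [0,-0.018,0,0,0,0]
    - [0,-0.018,0,0,0,0]
    - [0,-0.018,0,0,0,0]

```text
t: 8.18
tcp_pos: [0.5367, 0.2276, 0.1667]
eef_rot: [3.141, 0.0, -0.001]
force: [0.4, 0.1, 0.9]
grip_width: 0.007
gripper_force: 0.0
```

```bash
python3 - <<'E'
from h import *
s=manip.snapshot("scene");print(manip.get_state()["tcp_pos"])
save('c3.png',np.hstack([cv2.resize(s["pixels"][140:230,190:310],(400,300)),cv2.resize(s["pixels"][190:280,290:410],(400,300))]))
print([ (round(m["confidence"],2),cam2world(s,m["point"],.046).round(4)) for m in manip.mark_of("release_top","scene")])
for q in("square_top","round_top","long_top"):print(q,[(round(m["confidence"],2),cam2world(s,m["point"]).round(4)) for m in manip.mark_of(q,"scene")])
E
```

```text
[0.53678312 0.22746039 0.16671716]
[(0.54, array([0.679 , 0.0372, 0.046 ])), (0.48, array([0.5469, 0.2439, 0.046 ])), (0.47, array([0.3306, 0.2352, 0.046 ]))]
square_top [(0.51, array([ 0.4957, -0.2455,  0.0699]))]
round_top [(0.56, array([ 0.4984, -0.1799,  0.0759]))]
long_top [(0.44, array([ 0.5098, -0.3038,  0.0721]))]
```

View pics/c3.png

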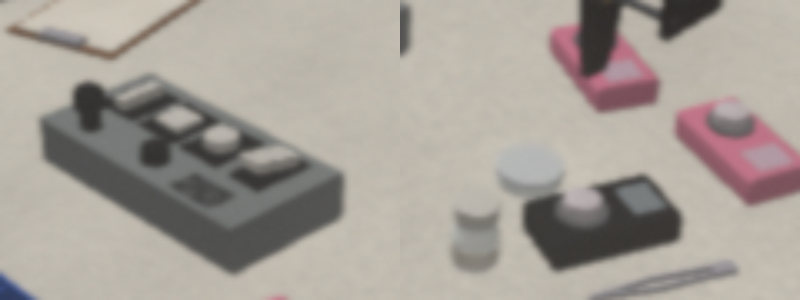

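The square key sits low at (180,120) and the other two stand out. The tip hangs above the black remote's button at (582,205). Now I press it.

>>> arm_command:
  commands:
    - [0,-0.001,0.04,0,0,0]
    - [0,-0.001,0.08,0,0,0]
    - [0,-0.001,0.105,0,0,0]
    - [0,-0.001,0.117,0,0,0]
    - [0,-0.001,0.121,0,0,0]
    - [0,-0.001,0.124,0,0,0]
    - [0,-0.001,0.127,0,0,0]
    - [0,-0.001,0.127,0,0,0]

```text
t: 9.43
tcp_pos: [0.537, 0.2299, 0.0404]
eef_rot: [-3.141, -0.001, -0.0]
force: [-2.0, -1.7, 4.3]
grip_width: 0.006
gripper_force: 2.4
```

>>> arm_command:
  commands:
    - [0,0,0.001,0,0,0]
    - [0,0,0.001,0,0,0]
    - [0,0,0.001,0,0,0]
    - [0,0,0.001,0,0,0]

```text
t: 9.93
tcp_pos: [0.537, 0.2299, 0.0401]
eef_rot: [-3.141, -0.002, -0.0]
force: [-3.9, -2.7, 14.9]
grip_width: 0.005
gripper_force: 7.2
```

```bash
python3 - <<'E'
from h import *
s=manip.snapshot("scene");st=manip.get_state();print(st["tcp_pos"],st["force"])
print([(round(m["confidence"],2),cam2world(s,m["point"],0).round(3)) for m in manip.mark_of("remote","scene")])
print(manip.job_done())
E
```

```text
[0.53702835 0.22991397 0.0401628 ] [-3.67823662 -2.16557654 15.36132489]
[(0.98, array([0.325, 0.255, 0.   ])), (0.75, array([0.528, 0.249, 0.   ])), (0.74, array([0.664, 0.03 , 0.   ]))]
the job is handed in; nothing more can be done
None
```

I tipped the rocker over and pushed the square key in, then handed the job in with the remote's button at its stop, held down with about 15 N; no verdict was returned.

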